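Swap the charged terminal battery for the flat one

ROBOT

A 7-joint arm with a two-finger parallel gripper is mounted at the origin on the work surface. World frame = base frame: x ahead of the robot, y to its left, z up, the work surface at z = 0. Lengths are in m, angles in rad, forces in N, time in s.
With the tool pointing down it reaches from about 0.425 to 0.925 m from the base axis. Payload 6.8 kg.
Tool frame: the origin (TCP) lies at the very end of the fingers, on their centre line; the grasp point (between the pads) lies 19 mm behind it; z points along the fingers, y is the line along which they close (so a half turn about z gives the same grasp; the last joint's range is limited). The gripper opens to 85 mm and grips with 20 to 120 N. Pads are 22 mm wide; open, the fingers measure 114 mm over their backs; the gripper's body (76 mm by 85 mm) begins 54 mm behind the grasp point. The pads swing forward as they close: fully open they stand 13 mm farther back than shut.
Start: joints at [1.203, 0.477, 0.022, 1.555, -0.011, 1.109, -0.083], TCP at [0.173, -0.652, 0.231] pointing down, gripper open.
Joint ranges: [-2.96, 2.96], [-0.34, 2.1], [-1.41, 1.46], [0.24, 2.44], [-1.37, 4.51], [0.17, 1.92], [-2.96, 2.96]. Speed limits (rad/s): [2.39, 2.39, 3.14, 3.14, 3.14, 3.14, 3.14].

INTERFACE

Orientations are given as a unit quaternion [w, x, y, z].
In Python, from station import bot gives the robot as it stands.
- The arm moves only by the tool jog_arm, never from a script. Its argument "motion" is a list of rows, each a list of 7 numbers: the turn, a rotation vector about the tool's x, y, z in rad, then the shift along the tool's x, y, z in mm, then the finger opening in mm, from 0 to 85.4. A call has 1 to 10 rows; each row is the pose to reach, as a shift and turn from the pose commanded when the call began, along the tool's axes at that moment; what a row does not reach only later rows make up. A row lasts 1/8 s, in which the tool goes at most 62.5 mm and 10.7 degrees, less where a joint would pass 70% of its speed; a pose out of reach is approached as far as the arm can. A call with a gripper value outside its range is refused whole. The fingers move at their own pace and stop on an object; "grip_force" is the grip in N (left out, the last holds). Time passes only in rows, so rows that repeat a pose let the fingers close. It gives the time, the measured TCP pose, the force, the opening and the grip force at its end, in the units of the state.
- bot.get_obs(): the state, without advancing time (a new reading comes with each control period).
- bot.read_camera(name): name is "scene" or "top" or "wrist"; returns a dict with "pixels" (384x512x3 uint8, red, green, blue), "camera_matrix" (3x3 intrinsics, pixels), "distortion" ([k1, k2, p1, p2, k3] as OpenCV has them; the pictures are not rectified), "T" (4x4, takes a point from camera to world coordinates); the wrist camera has in their place "tool_from_camera" (4x4, takes a point from camera to tool coordinates, whose origin is the TCP and whose axes are the flange's). Camera axes: x right, y down, z forward; pixel columns grow to the right and rows downward; lengths in m; the calibration is good to about 2 mm. A picture is of the moment at which its call begins: read the wrist's pose just before it. There is no depth.
- bot.hand_in(): hands the job in; it is judged then, once.
Trained networks look in a picture, given as the dict that the camera call returned (one of the last four; its "shot" number tells which), for a name from the list of things; names that differ only in an ending like _2 or _b are one class to them, and where a whole thing is asked for, a point or a joint stands for the part that bears it (a point fixed in the world has none). Each returns a list of dicts, best first, with "score" (0 to 1); they miss things now and then, are a little off and sometimes report something else, mostly with a low value. They report only what shows in the picture. A call takes as long as a camera call. They do not tell look-alikes from the thing itself.
- bot.spot_in(thing, picture): "xy" ([column, row] in pixels, amid what is visible of it).
- bot.tip_of(thing, picture): "xy" ([column, row] in pixels: a listed point, or the origin of a listed thing).
The state is a dict: "t": time; "q": joint angles; "joint_vel": joint speeds; "joint_torque": joint torques, N m; "eef_pos": TCP position; "tool_rot": TCP orientation; "contact_force": force on the tool from outside, world axes, zero at the start; "torque": the same for the moment, N m; "gripper_width": opening from 0.0 (shut) to 1.0 (fully open); "grasp_force": force on a finger pad.
Only numpy, scipy, OpenCV 4.12 (cv2) and the standard library are available. Lean on these libraries where they do the work, as an engineer would, in place of code of your own. Each camera call takes 0.05 s, during which the arm holds its last target. There are 200 camera calls.

TASK

The terminals' battery charger is full: press the fully charged pack (four green lights) down until its push-push catch lets it pop up, lift it out and stand it in the green holder with its lights on top. Then take the flat pack (one red light) from the red holder, slide it into the bay you freed and press it home until the catch keeps it down. Set the packs down rather than dropping them, leave the two packs still charging (amber lights) latched where they are, and do not disturb the jar, the bottle or the terminal.

Things in the scene. Friction and masses are not known exactly. Their poses are not given: they have to be found in the camera images.
- charger: Dark grey charger fixed on the bench, 132 (x) x 206 (y) x 102 mm high; origin at the centre of its underside, -x is its front (turned to the robot's left). Its top face slopes down to the front by 30 deg; the bays are square to it, so they and the packs in them lean: the way out of a bay is 30 deg from vertical, towards the charger's -x. Three bays, 62 mm apart along y, each with a light grey collar.
- bay_left (a point): Mouth centre of the left (charger +y) bay, on the sloping face. z: straight out of the bay; x: up the slope (pack's thickness); y: charger's width. Mouth 23 (x) x 49 mm (y), 1.5 mm play per side, 3 mm lead-in. A pack stands on the spring shuttle inside: its underside 49 mm below the mouth (36 mm proud of the face) with the shuttle out, 62.6 mm (22.4 proud) latched, 68 mm (17 proud) at the stop.
- bay_mid (a point): Mouth centre of the middle bay, on the sloping face. z: straight out of the bay; x: up the slope (pack's thickness); y: charger's width. Mouth 23 (x) x 49 mm (y), 1.5 mm play per side, 3 mm lead-in. A pack stands on the spring shuttle inside: its underside 49 mm below the mouth (36 mm proud of the face) with the shuttle out, 62.6 mm (22.4 proud) latched, 68 mm (17 proud) at the stop.
- bay_right (a point): Mouth centre of the right (charger -y) bay, on the sloping face. z: straight out of the bay; x: up the slope (pack's thickness); y: charger's width. Mouth 23 (x) x 49 mm (y), 1.5 mm play per side, 3 mm lead-in. A pack stands on the spring shuttle inside: its underside 49 mm below the mouth (36 mm proud of the face) with the shuttle out, 62.6 mm (22.4 proud) latched, 68 mm (17 proud) at the stop.
- shuttle_left (a joint): Spring shuttle of the left bay, m inwards: 0 out, 0.0136 latched, 0.019 stop. Push-push catch: press to the stop (past 0.018) and let go and it latches; press again and let go and it returns, damped, to 0. 3 N starts it, 6 to 8 N reaches the stop, 12 N is ample. While it is in, jaws hook over the pack's foot: it lifts 7 mm at most and cannot be pulled out; at 0 they are open and the pack stands loose.
- shuttle_mid (a joint): Spring shuttle of the mid bay, m inwards: 0 out, 0.0136 latched, 0.019 stop. Push-push catch: press to the stop (past 0.018) and let go and it latches; press again and let go and it returns, damped, to 0. 3 N starts it, 6 to 8 N reaches the stop, 12 N is ample. While it is in, jaws hook over the pack's foot: it lifts 7 mm at most and cannot be pulled out; at 0 they are open and the pack stands loose.
- shuttle_right (a joint): Spring shuttle of the right bay, m inwards: 0 out, 0.0136 latched, 0.019 stop. Push-push catch: press to the stop (past 0.018) and let go and it latches; press again and let go and it returns, damped, to 0. 3 N starts it, 6 to 8 N reaches the stop, 12 N is ample. While it is in, jaws hook over the pack's foot: it lifts 7 mm at most and cannot be pulled out; at 0 they are open and the pack stands loose.
- pack_full: Battery pack, dark grey, 20 mm thick (x) x 46 mm wide (y) x 85 mm long (z), about 0.15 kg; origin at the centre of its underside (contact end), z along its length to the end with the gauge lights. Fits a bay either way round. Fully charged: four green lights. Starts latched in one of the three bays.
- pack_charging_a: Battery pack, dark grey, 20 mm thick (x) x 46 mm wide (y) x 85 mm long (z), about 0.15 kg; origin at the centre of its underside (contact end), z along its length to the end with the gauge lights. Fits a bay either way round. Still charging: two amber lights. Starts latched in one of the bays, stays there.
- pack_charging_b: Battery pack, dark grey, 20 mm thick (x) x 46 mm wide (y) x 85 mm long (z), about 0.15 kg; origin at the centre of its underside (contact end), z along its length to the end with the gauge lights. Fits a bay either way round. Still charging: two amber lights. Starts latched in one of the bays, stays there.
- pack_flat: Battery pack, dark grey, 20 mm thick (x) x 46 mm wide (y) x 85 mm long (z), about 0.15 kg; origin at the centre of its underside (contact end), z along its length to the end with the gauge lights. Fits a bay either way round. Flat: one red light. Starts standing upright in the red holder.
- holder_ready: Green open-topped holder for charged packs, fixed on the bench. Origin at the centre of its underside, z up. One pocket, 32 mm (x) x 58 mm (y) inside, floor 4 mm up, rim 45 mm up, walls 4 mm, foot plate 52 x 78 mm. A pack stands in it on its contact end, thickness along the holder's x, with about 44 mm showing above the rim.
- holder_flat: Red holder for flat packs, of the same shape as the green one; holds the flat pack at the start.
- olive_jar: Clip-top glass jar of green olives, 110 mm across, 165 mm high, 1.3 kg; origin at the centre of its underside. Bystander.
- oil_bottle: Slim green glass oil bottle, 56 mm across, 270 mm high, standing loose, easily knocked over; origin at the centre of its underside. Bystander.
- terminal: Hand-held stock terminal lying on its back, 76 mm (x) x 160 mm (y) x 24 mm; origin at the centre of its underside. Bystander.
Not all that is in view belongs to the job. What is shaped like the pack_full but purple is not meant.

How it is judged:
By the outcome, as a careful person would: the job done as asked, in the order asked, and still so for the second after the job is handed in, with the robot touching nothing.
It also fails if it takes over 62 s, if anything falls off the work surface, if the arm or the gripper's body presses on something with over 40 N, if the wrist force passes 120 N, or if a joint passes its speed limit or range.

## Working session

There is one attempt and no reset: what is moved stays moved. The work goes in short steps, Python scripts to look and compute and a tool call to move; the robot and the scene stay as the last step left them, time stands still between calls to the robot, and variables do not carry over. Pictures are saved under pics/ and viewed, at most 10 in all, crops included, and the job is handed in when it is done.

Besides the shell and the picture viewer there is one more tool, called after "Emit:" by a JSON object that holds its "method" and its "body". jog_arm: Moves the arm, as the interface text tells. Its arguments: {"type":"object","properties":{"motion":{"type":"array"},"grip_force":{"type":"number"}},"required":["motion"]}

```bash
ls; mkdir -p pics
python3 - <<'E'
from station import bot
import cv2,numpy as np
o=bot.get_obs();print({k:np.round(v,3).tolist() for k,v in o.items()})
ims=[]
for n in("scene","top"):
    p=bot.read_camera(n);ims.append(p["pixels"]);print(n,p["shot"],p["camera_matrix"].tolist() if hasattr(p["camera_matrix"],'tolist') else p["camera_matrix"],p["distortion"],np.round(p["T"],4).tolist())
    cv2.imwrite(f"pics/{n}0.png",cv2.resize(p["pixels"][:,:,::-1],(800,600),interpolation=cv2.INTER_CUBIC))
    for t in("charger","bay_left","bay_mid","bay_right","pack_full","holder_ready","holder_flat","olive_jar","oil_bottle","terminal"):
        print(t,[(np.round(d["xy"]).tolist(),round(d["score"],2)) for d in bot.tip_of(t,p)][:5])
E
```

```text
pics
{'t': 0.0, 'q': [1.203, 0.478, 0.022, 1.556, -0.012, 1.109, -0.083], 'joint_vel': [0.001, 0.0, -0.001, -0.002, 0.001, -0.001, 0.0], 'joint_torque': [0.0, -59.643, 1.608, -28.119, 0.012, 0.009, -0.0], 'eef_pos': [0.173, -0.652, 0.23], 'tool_rot': [-0.001, 0.992, 0.13, -0.0], 'contact_force': [0.43, 1.128, 0.653], 'torque': [-0.013, 0.052, 0.041], 'grasp_force': 0.0, 'gripper_width': 1.0}
scene 1 [[416.966724705897, 0.0, 251.63666044895504], [0.0, 416.966724705897, 192.6626039707271], [0.0, 0.0, 1.0]] [0.01902291 0.         0.         0.         0.        ] [[-0.4513, 0.5837, -0.675, 1.4396], [0.8922, 0.2792, -0.3551, 0.464], [-0.0188, -0.7625, -0.6468, 0.8735], [0.0, 0.0, 0.0, 1.0]]
charger [([281.0, 207.0], 0.96), ([287.0, 184.0], 0.36)]
bay_left [([297.0, 197.0], 0.82)]
bay_mid [([289.0, 185.0], 0.64), ([219.0, 167.0], 0.34)]
bay_right [([283.0, 173.0], 0.73), ([177.0, 160.0], 0.69)]
pack_full [([215.0, 238.0], 0.74), ([284.0, 215.0], 0.52)]
holder_ready []
holder_flat [([219.0, 165.0], 0.48), ([150.0, 178.0], 0.38)]
olive_jar [([367.0, 226.0], 0.65)]
oil_bottle [([172.0, 209.0], 0.58)]
terminal [([148.0, 181.0], 0.76)]
top 2 [[414.1190195815338, 0.0, 258.16004278834515], [0.0, 414.1190195815338, 194.48290791335356], [0.0, 0.0, 1.0]] [-0.1188265  0.         0.         0.         0.       ] [[0.0279, -0.9898, 0.1397, 0.4631], [-0.9996, -0.0273, 0.0065, 0.0141], [-0.0027, -0.1399, -0.9902, 1.0574], [0.0, 0.0, 0.0, 1.0]]
charger [([227.0, 217.0], 0.81)]
bay_left [([201.0, 203.0], 0.61)]
bay_mid [([213.0, 223.0], 0.96)]
bay_right []
pack_full [([275.0, 136.0], 0.71), ([211.0, 195.0], 0.55)]
holder_ready []
holder_flat [([337.0, 262.0], 0.56), ([246.0, 236.0], 0.36)]
olive_jar [([127.0, 227.0], 0.85)]
oil_bottle [([344.0, 163.0], 0.56)]
terminal [([402.0, 193.0], 0.61), ([337.0, 261.0], 0.56), ([204.0, 199.0], 0.39)]
```

View pics/scene0.png

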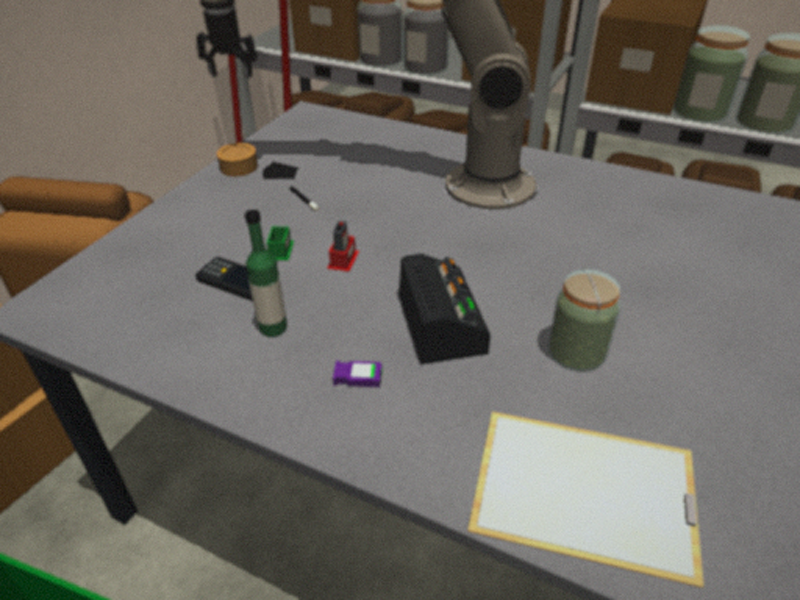

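View pics/top0.png

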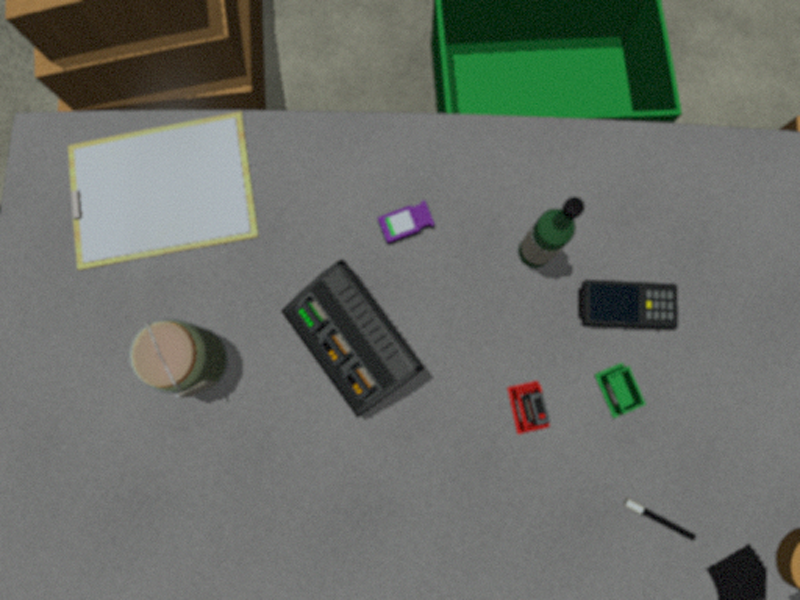

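The top view (800 px scale) shows the charger at (355,340), with green lights at (308,313) in its left bay and amber lights in the middle and right bays. The red holder with the flat pack is at (529,407) and the green holder at (620,390). The purple pack lying at (405,222) is the decoy.

```bash
cat > h.py <<'E'
import numpy as np,cv2,json
from scipy.spatial.transform import Rotation as R
from scipy.optimize import least_squares
from station import bot
def q2R(q): return R.from_quat([q[1],q[2],q[3],q[0]])
def toolT(o=None):
    o=o or bot.get_obs();T=np.eye(4);T[:3,:3]=q2R(o["tool_rot"]).as_matrix();T[:3,3]=o["eef_pos"];return T
def shot(n):
    T=toolT();p=bot.read_camera(n);p["Tw"]=np.array(p["T"]) if "T" in p else T@np.array(p["tool_from_camera"]);return p
def proj(P,p):
    W=np.linalg.inv(p["Tw"]);return cv2.projectPoints(np.atleast_2d(np.array(P,float)),cv2.Rodrigues(W[:3,:3])[0],W[:3,3],np.array(p["camera_matrix"]),np.array(p["distortion"]))[0][:,0]
def ray(uv,p):
    x=cv2.undistortPoints(np.array([[uv]],float),np.array(p["camera_matrix"]),np.array(p["distortion"]))[0,0]
    return p["Tw"][:3,3],p["Tw"][:3,:3]@np.r_[x,1]
def plane(uv,p,z):
    c,d=ray(uv,p);return c+d*(z-c[2])/d[2]
def tri(obs):
    A=0;b=0
    for uv,p in obs:
        c,d=ray(uv,p);d=d/np.linalg.norm(d);M=np.eye(3)-np.outer(d,d);A=A+M;b=b+M@c
    return np.linalg.solve(A,b)
def target(pos,z,y):
    "tool pose with tool z and tool y dirs (y sign picked nearest)"
    T0=toolT();z=np.array(z,float);z/=np.linalg.norm(z);y=np.array(y,float);y-=z*(y@z);y/=np.linalg.norm(y)
    if y@T0[:3,1]<0:y=-y
    T=np.eye(4);T[:3,:3]=np.c_[np.cross(y,z),y,z];T[:3,3]=pos;return T
def jog(T,T0=None):
    D=np.linalg.inv(toolT() if T0 is None else T0)@T
    return np.round(np.r_[R.from_matrix(D[:3,:3]).as_rotvec(),D[:3,3]*1000],3).tolist()
E
cat > /tmp/a.py <<'E'
from h import *
s=shot("scene");t=shot("top")
k=1/1.5625
for n,a,b in(("bl",(297,197),(201,203)),("bm",(289,185),(213,223))):
    P=tri([(a,s),(b,t)]);print(n,P.round(3),proj(P,s)-a,proj(P,t)-b)
def pl(n,u,v,z):print(n,plane((u*k,v*k),t,z).round(3))
for n,u,v in(("red",529,407),("r1",540,381),("r2",550,426),("r3",510,387),("r4",517,432)):pl(n,u,v,.002 if n!="red" else 0.045)
for n,u,v in(("green",620,390),("g1",598,372),("g2",628,364),("g3",644,404),("g4",614,416)):pl(n,u,v,.045)
for n,u,v in(("jar",165,355),):pl(n,u,v,.165)
pl("bottle",537,255,0.02);pl("bottle top",573,207,.27)
E
PYTHONPATH=. python3 /tmp/a.py
```

```text
Traceback (most recent call last):
  File "h.py", line 1, in <module>
    import numpy as np,cv2,json
ModuleNotFoundError: No module named 'cv2'
```

```bash
cp /tmp/a.py a.py; python3 a.py
```

```text
bl [0.576 0.156 0.083] [[-0.27245937  0.01205918]] [[-0.30835797  0.11962503]]
bm [0.532 0.12  0.083] [[ 1.91874383 -0.09206545]] [[ 2.24919332 -0.92658911]]
red [ 0.449 -0.179  0.045]
r1 [ 0.491 -0.205  0.002]
r2 [ 0.419 -0.222  0.002]
r3 [ 0.48  -0.156  0.002]
r4 [ 0.408 -0.168  0.002]
green [ 0.479 -0.324  0.045]
g1 [ 0.506 -0.289  0.045]
g2 [ 0.52  -0.337  0.045]
g3 [ 0.457 -0.363  0.045]
g4 [ 0.438 -0.314  0.045]
jar [0.507 0.352 0.165]
bottle [ 0.697 -0.197  0.02 ]
bottle top [ 0.704 -0.192  0.27 ]
```

Run:
```python
from h import *
p=shot("wrist");print(np.round(p["tool_from_camera"],3).tolist(),np.round(p["camera_matrix"],0).tolist(),p["distortion"])
print(jog(target([.42,-.26,.33],[0,0,-1],[.25,-.97,0])))
```

```text
[[-0.0, -0.957, -0.289, 0.074], [1.0, -0.0, -0.0, 0.0], [0.0, -0.289, 0.957, -0.142], [0.0, 0.0, 0.0, 1.0]] [[270.0, 0.0, 256.0], [0.0, 270.0, 188.0], [0.0, 0.0, 1.0]] [-0.06120139  0.          0.          0.          0.        ]
[-0.0, -0.0, 0.008, 339.086, -315.845, -98.688]
```

Emit:
{"method": "jog_arm", "body": {"motion": [[0,0,0.008,60,-56,-17,85],[0,0,0.008,120,-112,-35,85],[0,0,0.008,180,-168,-52,85],[0,0,0.008,240,-224,-70,85],[0,0,0.008,300,-280,-87,85],[0,0,0.008,339,-316,-99,85],[0,0,0.008,339,-316,-99,85],[0,0,0.008,339,-316,-99,85],[0,0,0.008,339,-316,-99,85],[0,0,0.008,339,-316,-99,85]]}}

```text
t: 2.5
eef_pos: [0.4192, -0.2607, 0.3302]
tool_rot: [0.0, 0.992, 0.125, -0.0]
contact_force: [-0.0, -0.4, -1.1]
gripper_width: 0.992
grasp_force: 0.0
```

Run:
```python
from h import *
o=bot.get_obs();print(o["t"],o["eef_pos"])
p=shot("wrist");np.save("w1T.npy",p["Tw"])
cv2.imwrite("pics/w1.png",cv2.resize(p["pixels"][:,:,::-1],(800,600),interpolation=cv2.INTER_CUBIC))
for t in("pack_full","holder_ready","holder_flat","pack_flat"):
    print(t,[(np.round(d["xy"]).tolist(),round(d["score"],2)) for d in bot.tip_of(t,p)][:5])
bl=np.array([.576,.156,.083]);cx=np.array([.61,-.79,0]);bz=np.array([0,0,.866])-.5*cx
print(jog(target(bl+.16*bz-.02*0,-bz,cx)))
```

```text
2.5 [ 0.41923813 -0.2607241   0.3301624 ]
pack_full []
holder_ready [([304.0, 129.0], 0.59)]
holder_flat [([218.0, 124.0], 0.89)]
pack_flat [([218.0, 124.0], 0.65)]
[-0.516, 0.107, -0.398, 223.355, -438.425, 108.454]
```

View pics/w1.png

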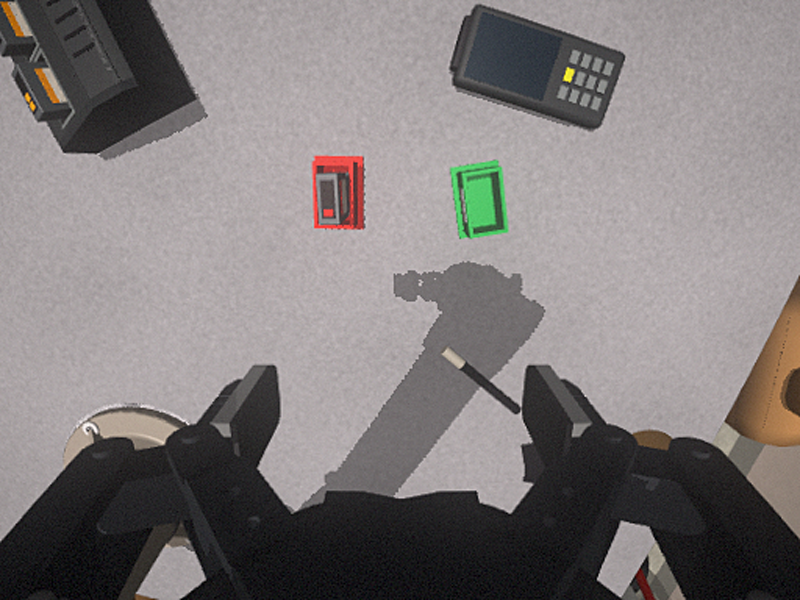

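The wrist view shows the red holder with the flat pack (red light) at (338,192) and the empty green holder at (481,200). I'll fit both holders and move on to the charger.

```bash
cat >> h.py <<'E'
from scipy.optimize import minimize
def boxpts(x,y,yaw,lx,ly,z0,z1):
    c,s=np.cos(yaw),np.sin(yaw);return np.array([[x+c*a-s*b,y+s*a+c*b,z] for z in(z0,z1) for a in(-lx/2,lx/2) for b in(-ly/2,ly/2)])
def holderfit(img,p,ch,g):
    f=img.astype(int);oth=[i for i in(0,1) if i!=ch]+[2]
    oth=[i for i in range(3) if i!=ch];m=((f[...,ch]-f[...,oth].max(2))>40).astype(np.uint8)
    c0=proj([[g[0],g[1],.02]],p)[0];n,lab,st,ce=cv2.connectedComponentsWithStats(cv2.morphologyEx(m,cv2.MORPH_CLOSE,np.ones((5,5))))
    i=1+np.argmin(np.linalg.norm(ce[1:]-c0,axis=1)+1000*(st[1:,4]<150));cs,_=cv2.findContours((lab==i).astype(np.uint8),cv2.RETR_EXTERNAL,cv2.CHAIN_APPROX_NONE)
    S=4;M=np.zeros((384*S,512*S),np.uint8);M=cv2.resize(cv2.drawContours(np.zeros((384,512),np.uint8),cs,-1,1,-1),None,fx=S,fy=S,interpolation=cv2.INTER_NEAREST)
    def cost(v):
        A=np.zeros_like(M)
        for b in(boxpts(*v,.052,.078,0,.004),boxpts(*v,.040,.066,0,.045)):
            h=cv2.convexHull(((proj(b,p)+.5)*S).astype(np.float32)).astype(np.int32);cv2.fillPoly(A,[h],1)
        return 1-(A&M).sum()/(A|M).sum()
    best=min((minimize(cost,[g[0]+dx,g[1],g[2]+dy],method="Nelder-Mead",options=dict(initial_simplex=np.array(g)+np.array([[dx,0,dy],[.01+dx,0,dy],[dx,.01,dy],[dx,0,dy+.15]]),xatol=2e-4,fatol=1e-4)) for dx in(-.01,.01) for dy in(-.15,.15)),key=lambda r:r.fun)
    return best.x,best.fun
E
python3 - <<'E'
from h import *
p=shot("wrist")
print("green",holderfit(p["pixels"],p,1,[.479,-.324,-1.29]))
print("red",holderfit(p["pixels"],p,0,[.449,-.185,-1.35]))
E
```

```text
green (array([ 0.47811639, -0.33271878, -1.15259851]), np.float64(0.028214932582008467))
red (array([ 0.44722927, -0.18416001, -1.32851943]), np.float64(0.022187260478437998))
```

Emit:
{"method": "jog_arm", "body": {"motion": [[0,0,0,30,-60,-5,85],[-0.12,0.03,-0.09,60,-120,0,85],[-0.25,0.05,-0.19,95,-180,0,85],[-0.38,0.08,-0.3,125,-240,10,85],[-0.516,0.107,-0.398,155,-300,30,85],[-0.516,0.107,-0.398,185,-360,60,85],[-0.516,0.107,-0.398,210,-410,80,85],[-0.516,0.107,-0.398,218,-428,90,85],[-0.516,0.107,-0.398,218,-428,90,85],[-0.516,0.107,-0.398,218,-428,90,85]]}}

```text
t: 4.05
eef_pos: [0.5244, 0.2082, 0.2399]
tool_rot: [0.245, 0.914, 0.313, 0.083]
contact_force: [0.6, -0.4, -0.2]
gripper_width: 0.997
grasp_force: 0.0
```

Run:
```python
from h import *
p=shot("wrist");np.savez("w2.npz",T=p["Tw"],K=p["camera_matrix"],d=p["distortion"],px=p["pixels"])
print(bot.get_obs()["t"],p["Tw"][:3,3],bot.get_obs()["eef_pos"])
cv2.imwrite("pics/w2.png",cv2.resize(p["pixels"][:,:,::-1],(800,600),interpolation=cv2.INTER_CUBIC))
for t in("bay_left","bay_mid","bay_right","pack_full","charger"):
    print(t,[(np.round(d["xy"],1).tolist(),round(d["score"],2)) for d in bot.tip_of(t,p)][:5])
```

```text
4.1 [0.5392536  0.30955926 0.36292256] [0.52461642 0.20753397 0.24064721]
bay_left [([236.6, 186.6], 0.72), ([242.9, 156.5], 0.68)]
bay_mid [([242.5, 206.8], 0.7)]
bay_right [([242.9, 251.6], 0.58), ([234.3, 190.8], 0.45)]
pack_full [([243.7, 148.7], 0.92), ([347.2, 117.4], 0.7), ([247.3, 230.7], 0.38)]
charger [([238.7, 187.3], 0.88)]
```

View pics/w2.png

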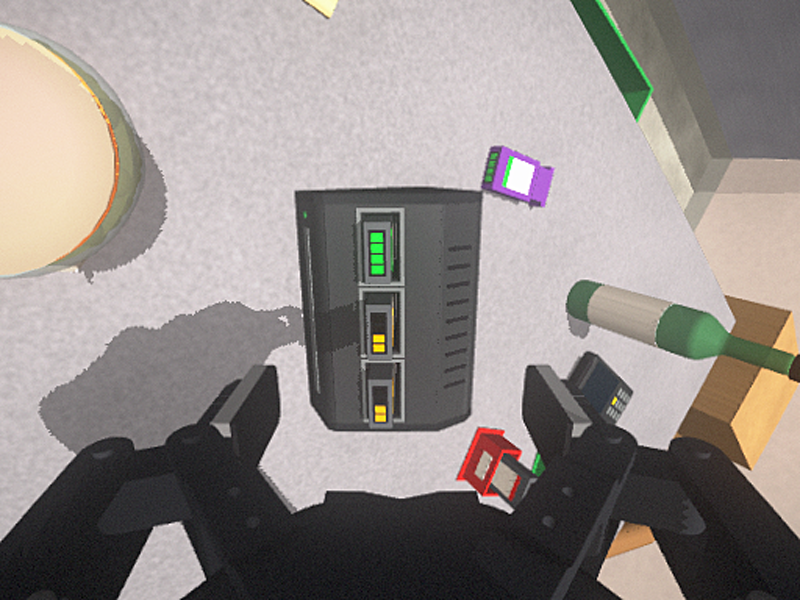

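The left-bay pack at (378,253) has four green lights. The middle (380,330) and right (380,400) packs are amber, and the purple look-alike is at (518,177). The left-bay pack is the one meant. I'll confirm it in a crop, which also gives me corner positions.

Run:
```python
import numpy as np,cv2
d=np.load("w2.npz");c=d["px"][115:215,190:310,::-1]
cv2.imwrite("pics/w2c.png",cv2.resize(c,None,fx=6,fy=6,interpolation=cv2.INTER_NEAREST))
```

```text
(no output)
```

View pics/w2c.png

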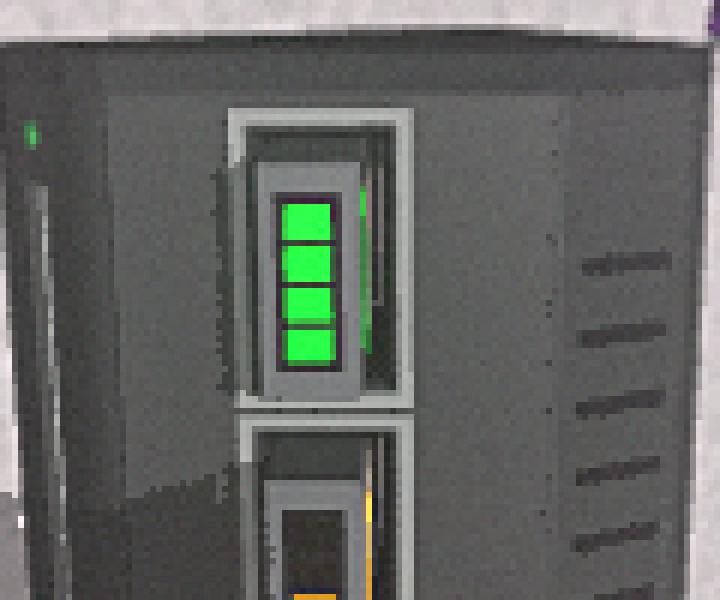

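Confirmed: four green lights, in the left bay. Next is the bay pose fit.

```bash
cat > fit.py <<'E'
from h import *
d=np.load("w2.npz");p=dict(Tw=d["T"],camera_matrix=d["K"],distortion=d["d"])
N=lambda a:np.array(a,float)/6+[190,115]-.5
pk=N([(258,162),(360,162),(360,400),(264,400)]);inn=N([(247,127),(395,127),(395,390)]);out=N([(230,108),(413,108),(413,410),(236,410)])
sg=np.array([(-1,1),(1,1),(1,-1),(-1,-1)])
def frame(yaw):
    cx=np.array([np.cos(yaw),np.sin(yaw),0]);cy=np.array([-np.sin(yaw),np.cos(yaw),0]);Z=np.array([0,0,1.]);c,s=np.cos(np.pi/6),.5
    return np.c_[c*cx+s*Z,cy,c*Z-s*cx]
def f(v):
    F=frame(v[3]);P=v[:3]
    L=[np.c_[sg*[.01,.023],np.full(4,.0224)],np.c_[sg[:3]*[v[4],v[5]],np.zeros(3)],np.c_[sg*[v[6],v[7]],np.zeros(4)]]
    return np.concatenate([(proj(P+l@F.T,p)-o).ravel() for l,o in zip(L,(pk,inn,out))])
r=least_squares(f,[.576,.156,.083,-.91,.0145,.0275,.018,.031],x_scale=[.01,.01,.01,.1]+[.01]*4)
if __name__=="__main__":
    print(r.x.round(4),np.abs(r.fun).round(1));np.save("bay.npy",r.x[:4])
    F=frame(r.x[3]);B=r.x[:3];print(F.round(3).tolist())
    # press pose: TCP 8mm above pack top (proud 22.4)
    print(jog(target(B+F@[0,0,.034],-F[:,2],F[:,0])))
E
python3 fit.py
```

```text
[ 0.5821  0.1538  0.0706 -0.9164  0.015   0.0273  0.0185  0.0313] [0.3 0.1 1.1 0.2 1.1 0.1 0.1 0.2 0.5 0.1 0.2 0.1 0.3 0.2 0.6 0.2 0.3 0.1
 0.6 0.1 0.3 0.2]
[[0.527, 0.793, -0.304], [-0.687, 0.609, 0.397], [0.5, 0.0, 0.866]]
[0.001, -0.003, 0.002, 12.334, -18.05, 152.697]
```

Emit:
{"method": "jog_arm", "body": {"motion": [[0,0,0,4,-6,40,0],[0,0,0,8,-12,80,0],[0,0,0,12,-18,115,0],[0,0,0,12,-18,135,0],[0,0,0,12,-18,148,0],[0,0,0,12,-18,152,0],[0,0,0,12,-18,155,0],[0,0,0,12,-18,158,0],[0,0,0,12,-18,160,0],[0,0,0,12,-18,160,0]], "grip_force": 30}}

```text
t: 5.6
eef_pos: [0.5737, 0.166, 0.0933]
tool_rot: [0.245, 0.914, 0.313, 0.085]
contact_force: [-0.4, 1.5, 4.8]
gripper_width: -0.006
grasp_force: 2.3
```

```bash
cat > st.py <<'E'
from h import *
from fit import frame
v=np.load("bay.npy");F=frame(v[3]);o=bot.get_obs()
print("t",o["t"],"bay mm",(F.T@(o["eef_pos"]-v[:3])*1000).round(1),"F",(F.T@o["contact_force"]).round(1),"w",round(o["gripper_width"]*85.4,1),"gf",o["grasp_force"])
E
python3 st.py
```

```text
t 5.6 bay mm [-1.4  0.7 27.1] F [1.2 0.6 4.9] w -0.5 gf 2.267806939780712
```

Emit:
{"method": "jog_arm", "body": {"motion": [[0,0,0,0,0,2,0],[0,0,0,0,0,4,0],[0,0,0,0,0,5,0],[0,0,0,0,0,5,0]]}}

```text
t: 6.1
eef_pos: [0.575, 0.1656, 0.0913]
tool_rot: [0.245, 0.914, 0.313, 0.086]
contact_force: [-8.8, 3.9, 22.5]
gripper_width: 0.0
grasp_force: 11.8
```

```bash
python3 st.py
```

```text
t 6.1 bay mm [-1.5  1.5 24.8] F [ 4.  -4.6 23.7] w 0.0 gf 11.848457248415798
```

Emit:
{"method": "jog_arm", "body": {"motion": [[0,0,0,0,0,-10,0],[0,0,0,0,0,-25,0],[0,0,0,0,0,-45,0],[0,0,0,0,0,-60,60],[0,0,0,0,0,-70,85],[0,0,0,0,0,-70,85],[0,0,0,0,0,-70,85],[0,0,0,0,0,-70,85]]}}

```text
t: 7.1
eef_pos: [0.5534, 0.1905, 0.1485]
tool_rot: [0.245, 0.914, 0.312, 0.083]
contact_force: [-0.3, 0.0, 0.4]
gripper_width: 0.995
grasp_force: 0.0
```

```bash
python3 st.py
python3 - <<'E'
from h import *
p=shot("wrist");np.savez("w3.npz",T=p["Tw"],K=p["camera_matrix"],d=p["distortion"],px=p["pixels"])
cv2.imwrite("pics/w3.png",cv2.resize(p["pixels"][60:260,140:340,::-1],(600,600),interpolation=cv2.INTER_NEAREST))
E
```

```text
t 7.1 bay mm [-1.4 -0.5 90.8] F [ 0.  -0.2  0.4] w 85.0 gf 0.0
```

View pics/w3.png

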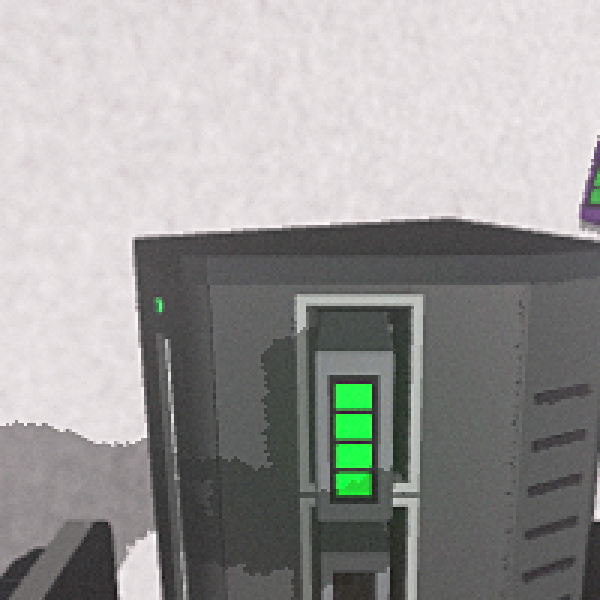

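The full pack has popped up: it now hides the lower edge of the collar, with its top face at crop (316–393, 351–520). I'll refit from both views.

```bash
cat > fit2.py <<'E'
from fit import *
d3=np.load("w3.npz");p3=dict(Tw=d3["T"],camera_matrix=d3["K"],distortion=d3["d"])
M=lambda a:np.array(a,float)/3+[140,60]-.5
pk3=M([(316,351),(393,351),(391,520),(319,521)]);in3=M([(306,306),(411,306)]);out3=M([(296,294),(424,294),(419,491)])
def f2(v):
    F=frame(v[3]);P=v[:3]
    L=[np.c_[sg*[.01,.023],np.full(4,.036)]+[v[8],v[9],0],np.c_[sg[:2]*[v[4],v[5]],np.zeros(2)],np.c_[sg[:3]*[v[6],v[7]],np.zeros(3)]]
    return np.r_[f(v[:8]),np.concatenate([(proj(P+l@F.T,p3)-o).ravel() for l,o in zip(L,(pk3,in3,out3))]),(v[7]-.031)*2000,v[8]*1000,v[9]*1000]
r=least_squares(f2,np.r_[r.x,0,0],x_scale=[.01,.01,.01,.1]+[.01]*6,loss="soft_l1")
print(r.x.round(4),np.abs(f2(r.x)).round(1))
F=frame(r.x[3]);B=r.x[:3];o=bot.get_obs();print("tcp in bay",(F.T@(o["eef_pos"]-B)*1000).round(1))
np.save("bay.npy",r.x[:4])
E
python3 fit2.py
```

```text
[ 5.818e-01  1.552e-01  7.380e-02 -9.148e-01  1.500e-02  2.710e-02
  1.850e-02  3.090e-02 -8.000e-04 -1.000e-04] [0.5 0.1 1.4 0.1 1.6 0.2 0.3 0.2 0.3 0.1 0.1 0.2 0.1 0.3 0.5 0.1 0.1 0.1
 0.1 0.1 0.2 0.2 0.3 0.  1.1 0.1 0.6 0.1 0.7 0.3 0.  0.1 0.3 0.  0.8 0.4
 0.5 0.3 0.7 0.  0.2 0.8 0.1]
tcp in bay [-2.  -1.  87.4]
```

Emit:
{"method": "jog_arm", "body": {"motion": [[0,0,0,1,1.5,5,50],[0,0,0,1,1.5,15,50],[0,0,0,1,1.5,30,50],[0,0,0,1,1.5,45,50],[0,0,0,1,1.5,58,50],[0,0,0,1,1.5,68,50],[0,0,0,1,1.5,75,50],[0,0,0,1,1.5,79,50],[0,0,0,1,1.5,79,50]]}}

```text
t: 8.28
eef_pos: [0.5792, 0.1595, 0.0813]
tool_rot: [0.245, 0.914, 0.313, 0.084]
contact_force: [0.8, 0.0, 0.3]
gripper_width: 0.588
grasp_force: 0.0
```

Emit:
{"method": "jog_arm", "body": {"motion": [[0,0,0,0,0,0,15],[0,0,0,0,0,0,10],[0,0,0,0,0,0,10],[0,0,0,0,0,0,10]], "grip_force": 30}}

```text
t: 8.78
eef_pos: [0.5793, 0.1598, 0.0816]
tool_rot: [0.245, 0.914, 0.313, 0.084]
contact_force: [-0.6, 0.7, 1.1]
gripper_width: 0.231
grasp_force: 34.3
```

```bash
python3 st.py
```

```text
t 8.775 bay mm [-0.7  0.8  9.4] F [-0.3 -0.1  1.4] w 19.8 gf 34.274770617485046
```

Emit:
{"method": "jog_arm", "body": {"motion": [[0,0,0,0,0,-5,10],[0,0,0,0,0,-15,10],[0,0,0,0,0,-28,10],[0,0,0,0,0,-42,10],[0,0,0,0,0,-58,10],[0,0,0,0,0,-75,10],[0,0,0,0,0,-95,10],[0,0,0,0,0,-115,10],[0,0,0,0,0,-125,10],[0,0,0,0,0,-125,10]], "grip_force": 40}}

```text
t: 10.02
eef_pos: [0.541, 0.2095, 0.1904]
tool_rot: [0.245, 0.914, 0.313, 0.085]
contact_force: [0.6, -0.3, -1.2]
gripper_width: 0.227
grasp_force: 40.0
```

```bash
python3 st.py
python3 - <<'E'
from h import *
a=-1.1526
print(bot.get_obs()["eef_pos"],jog(target([.478,-.333,.19],[0,0,-1],[np.cos(a),np.sin(a),0])))
E
```

```text
t 10.025 bay mm [ -0.5   0.8 134.9] F [-0.1  0.3 -1.3] w 19.4 gf 40.00226318836212
[0.54098683 0.20945586 0.19039003] [0.521, -0.065, 0.236, -382.291, 337.867, 194.744]
```

Emit:
{"method": "jog_arm", "body": {"motion": [[0.05,-0.006,0.024,-15,14,8,10],[0.13,-0.016,0.059,-46,41,23,10],[0.23,-0.029,0.104,-88,78,45,10],[0.33,-0.041,0.15,-134,118,68,10],[0.43,-0.054,0.195,-183,162,94,10],[0.521,-0.065,0.236,-233,206,119,10],[0.521,-0.065,0.236,-279,247,142,10],[0.521,-0.065,0.236,-317,280,162,10],[0.521,-0.065,0.236,-348,308,178,10],[0.521,-0.065,0.236,-371,328,189,10]]}}

```text
t: 11.28
eef_pos: [0.4771, -0.3223, 0.1885]
tool_rot: [0.0, 0.979, 0.204, -0.002]
contact_force: [0.6, 1.9, -2.1]
gripper_width: 0.231
grasp_force: 40.0
```

Emit:
{"method": "jog_arm", "body": {"motion": [[0,0,0,0,0,0,10],[0,0,0,0,0,0,10]]}}

```text
t: 11.52
eef_pos: [0.4791, -0.317, 0.189]
tool_rot: [-0.001, 0.978, 0.207, -0.001]
contact_force: [0.1, -0.1, -2.1]
gripper_width: 0.227
grasp_force: 40.0
```

Run:
```python
from h import *
p=shot("wrist");o=bot.get_obs();print(o["t"],o["eef_pos"],o["gripper_width"])
cv2.imwrite("pics/w4.png",cv2.resize(p["pixels"][:,:,::-1],(800,600),interpolation=cv2.INTER_CUBIC))
try: g,c=holderfit(p["pixels"],p,1,[.478,-.333,-1.15]);print(g,c)
except Exception as e: print(e)
a=-1.1526
for g in ([.478,-.333,a],): print(jog(target([g[0],g[1],.075],[0,0,-1],[np.cos(g[2]),np.sin(g[2]),0])))
```

```text
11.575 [ 0.47946973 -0.31639185  0.18932206] 0.22874985307472007
[ 0.47867263 -0.33273627 -1.15209041] 0.33671832069458185
[-0.001, 0.002, 0.0, -7.908, 14.708, 114.318]
```

View pics/w4.png

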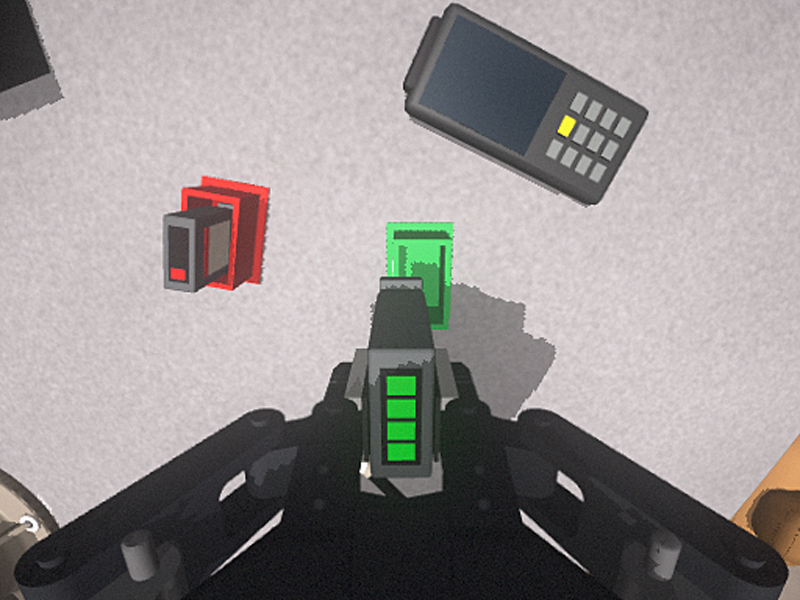

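Holding the full pack with its lights on top at (400,420). The green holder is ahead at (420,275), and the red holder with the flat pack is at left (215,245). I'll check how the pack sits in the hand.

Run:
```python
from h import *
p=shot("wrist");T=toolT()
for L in (54,58,50):
  for nm,z in(("top",-(85-L)),("bot",L)):
    P=np.array([[x,y,z] for x in(23,-23) for y in(-10,10)])/1000
    print(L,nm,(proj(P@T[:3,:3].T+T[:3,3],p)*1.5625).round(0).tolist())
```

```text
54 top [[365.0, 350.0], [435.0, 350.0], [369.0, 480.0], [431.0, 480.0]]
54 bot [[379.0, 276.0], [421.0, 276.0], [381.0, 363.0], [420.0, 363.0]]
58 top [[366.0, 344.0], [434.0, 344.0], [370.0, 472.0], [430.0, 472.0]]
58 bot [[380.0, 274.0], [421.0, 274.0], [381.0, 359.0], [420.0, 359.0]]
50 top [[364.0, 356.0], [436.0, 356.0], [368.0, 489.0], [432.0, 489.0]]
50 bot [[379.0, 278.0], [421.0, 278.0], [380.0, 366.0], [420.0, 366.0]]
```

Emit:
{"method": "jog_arm", "body": {"motion": [[0,0,0,-4,8,15,10],[0,0,0,-8,14.5,35,10],[0,0,0,-8,14.5,55,10],[0,0,0,-8,14.5,72,10],[0,0,0,-8,14.5,88,10],[0,0,0,-8,14.5,102,10],[0,0,0,-8,14.5,112,10],[0,0,0,-8,14.5,119,10],[0,0,0,-8,14.5,124,10],[0,0,0,-8,14.5,124,10]]}}

```text
t: 12.88
eef_pos: [0.4779, -0.3342, 0.0656]
tool_rot: [0.0, 0.978, 0.207, -0.001]
contact_force: [0.1, -0.2, -2.1]
gripper_width: 0.225
grasp_force: 40.0
```

Emit:
{"method": "jog_arm", "body": {"motion": [[0,0,0,0,0,2,10],[0,0,0,0,0,4,10],[0,0,0,0,0,6,10],[0,0,0,0,0,6,10]]}}

```text
t: 13.38
eef_pos: [0.4778, -0.3342, 0.0596]
tool_rot: [0.0, 0.978, 0.207, -0.001]
contact_force: [-0.6, 0.3, -1.3]
gripper_width: 0.229
grasp_force: 40.0
```

Emit:
{"method": "jog_arm", "body": {"motion": [[0,0,0,0,0,1,10],[0,0,0,0,0,2,10],[0,0,0,0,0,2,10]]}}

```text
t: 13.75
eef_pos: [0.478, -0.3342, 0.058]
tool_rot: [0.0, 0.978, 0.207, -0.001]
contact_force: [-1.3, 1.0, 2.5]
gripper_width: 0.226
grasp_force: 40.5
```

Contact with the floor of the holder (the force rose by 4 N). Releasing.

Emit:
{"method": "jog_arm", "body": {"motion": [[0,0,0,0,0,0,30],[0,0,0,0,0,0,50],[0,0,0,0,0,0,50],[0,0,0,0,0,-5,50],[0,0,0,0,0,-20,50],[0,0,0,0,0,-45,50],[0,0,0,0,0,-80,60],[0,0,0,0,0,-120,60],[0,0,0,0,0,-130,60],[0,0,0,0,0,-130,60]]}}

```text
t: 15.0
eef_pos: [0.4783, -0.3344, 0.1887]
tool_rot: [0.001, 0.978, 0.207, -0.0]
contact_force: [0.2, -0.2, -0.5]
gripper_width: 0.7
grasp_force: 0.0
```

Run:
```python
from h import *
p=shot("wrist");np.savez("w5.npz",T=p["Tw"],K=p["camera_matrix"],d=p["distortion"],px=p["pixels"])
print(bot.get_obs()["t"],bot.get_obs()["eef_pos"])
print(holderfit(p["pixels"],p,0,[.447,-.184,-1.33]))
c=p["pixels"][100:300,60:320,::-1];cv2.imwrite("pics/w5.png",cv2.resize(c,None,fx=3,fy=3,interpolation=cv2.INTER_NEAREST))
```

```text
15.05 [ 0.47767068 -0.33410686  0.18752752]
(array([ 0.44778635, -0.18365987, -1.33975607]), np.float64(0.3943986601887012))
```

View pics/w5.png

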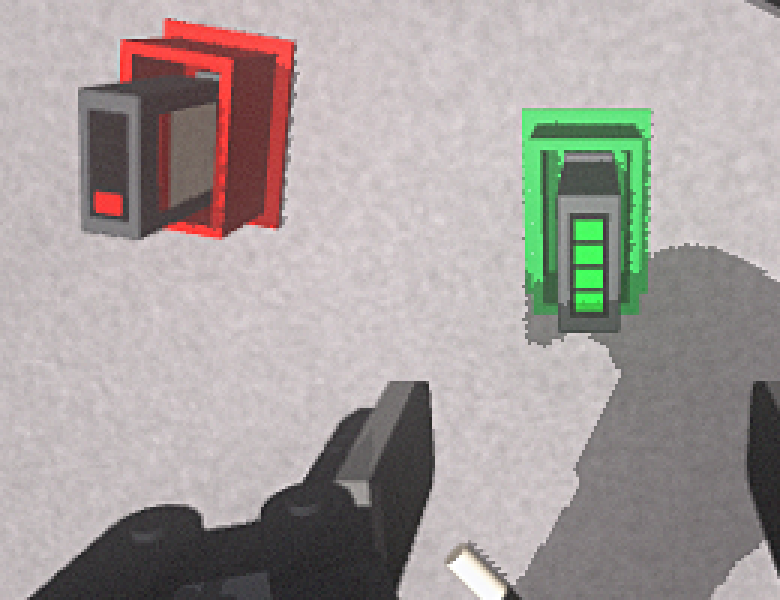

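The full pack stands upright in the green holder (crop 590,265). The flat pack's top face has corners near crop (79,88), (139,94), (143,238) and (82,232).

Run:
```python
from h import *
d=np.load("w5.npz");p=dict(Tw=d["T"],camera_matrix=d["K"],distortion=d["d"])
uv=np.array([(79,88),(139,95),(143,238),(82,232)])/3+[60,100]-.5
Q=np.array([plane(u,p,.089) for u in uv]);print(Q.round(4).tolist())
s=(Q[1]-Q[0]+Q[2]-Q[3])/2;l=(Q[0]-Q[3]+Q[1]-Q[2])/2
c=Q.mean(0);print(c,np.linalg.norm(s),np.linalg.norm(l),np.arctan2(s[1],s[0]),np.arctan2(l[1],l[0]))
a=np.arctan2(l[1],l[0])-np.pi/2;print(a,jog(target([c[0],c[1],.15],[0,0,-1],[np.cos(a),np.sin(a),0])))
```

```text
[[0.4674, -0.1711, 0.089], [0.4727, -0.189, 0.089], [0.4298, -0.2019, 0.089], [0.4237, -0.1829, 0.089]]
[ 0.44838032 -0.18622854  0.089     ] 0.01928973328342762 0.04499489962653144 -1.2684271263977536 0.2773992833303963
-1.2933970434645001 [-0.0, 0.002, 0.14, 33.196, -147.061, 37.49]
```

Emit:
{"method": "jog_arm", "body": {"motion": [[0,0,0.07,12,-50,0,50],[0,0,0.14,24,-100,0,50],[0,0,0.14,33,-140,5,50],[0,0,0.14,33,-147,25,50],[0,0,0.14,33,-147,50,50],[0,0,0.14,33,-147,75,50],[0,0,0.14,33,-147,98,50],[0,0,0.14,33,-147,115,50],[0,0,0.14,33,-147,126,50],[0,0,0.14,33,-147,127,50]]}}

```text
t: 16.3
eef_pos: [0.4481, -0.1862, 0.06]
tool_rot: [-0.0, 0.99, 0.138, -0.001]
contact_force: [0.8, 0.1, -0.3]
gripper_width: 0.585
grasp_force: 0.0
```

Emit:
{"method": "jog_arm", "body": {"motion": [[0,0,0,0,0,0,30],[0,0,0,0,0,0,10],[0,0,0,0,0,0,10],[0,0,0,0,0,0,10],[0,0,0,0,0,0,10]], "grip_force": 40}}

```text
t: 16.92
eef_pos: [0.4492, -0.1866, 0.0614]
tool_rot: [0.001, 0.99, 0.138, -0.0]
contact_force: [-0.2, -0.0, 5.7]
gripper_width: 0.224
grasp_force: 41.7
```

Emit:
{"method": "jog_arm", "body": {"motion": [[0,0,0,0,0,-5,10],[0,0,0,0,0,-20,10],[0,0,0,0,0,-45,10],[0,0,0,0,0,-75,10],[0,0,0,0,0,-105,10],[0,0,0,0,0,-130,10],[0,0,0,0,0,-145,10],[0,0,0,0,0,-145,10]]}}

```text
t: 17.92
eef_pos: [0.4491, -0.1866, 0.2067]
tool_rot: [0.001, 0.99, 0.138, 0.0]
contact_force: [-0.1, -0.6, -1.3]
gripper_width: 0.227
grasp_force: 40.7
```

Run:
```python
from h import *
from fit import frame
v=np.load("bay.npy");F=frame(v[3])
print(bot.get_obs()["eef_pos"],bot.get_obs()["gripper_width"],jog(target(v[:3]+F@[0,.0008,.125],-F[:,2],F[:,0])))
p=shot("wrist");T=toolT();P=np.array([[x,y,z] for z in(-28,57) for x in(23,-23) for y in(-10,10)])/1000
q=proj(P@T[:3,:3].T+T[:3,3],p);im=np.ascontiguousarray(p["pixels"][:,:,::-1]);im=cv2.resize(im,None,fx=4,fy=4,interpolation=cv2.INTER_NEAREST)
for u in q: cv2.circle(im,tuple(int(a) for a in (u+.5)*4),3,(255,0,255),-1)
cv2.imwrite("pics/w6.png",im[600:1200,700:1400])
```

```text
[ 0.44910035 -0.18656445  0.2066504 ] 0.22730169629817748 [-0.516, 0.1, -0.37, 198.725, -350.816, 24.02]
```

View pics/w6.png

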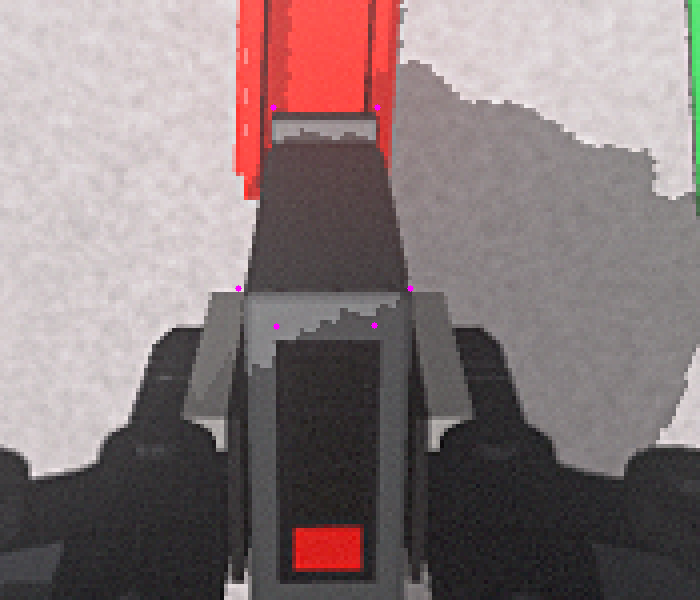

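The pack is held straight with its red light on top (crop 328,548), within about 1–2 mm of the model, the same offset as in the first grip. Moving to hover over the freed bay.

Emit:
{"method": "jog_arm", "body": {"motion": [[-0.03,0.006,-0.02,8,-14,-10,10],[-0.1,0.02,-0.07,28,-50,-25,10],[-0.19,0.037,-0.136,56,-98,-40,10],[-0.28,0.054,-0.2,84,-148,-40,10],[-0.37,0.072,-0.265,112,-198,-36,10],[-0.46,0.089,-0.33,140,-246,-30,10],[-0.516,0.1,-0.37,164,-290,-20,10],[-0.516,0.1,-0.37,184,-325,-5,10],[-0.516,0.1,-0.37,196,-346,12,10],[-0.516,0.1,-0.37,199,-351,23,10]]}}

```text
t: 19.23
eef_pos: [0.5427, 0.209, 0.181]
tool_rot: [0.243, 0.914, 0.314, 0.083]
contact_force: [-0.3, -0.8, -2.0]
gripper_width: 0.227
grasp_force: 40.7
```

Emit:
{"method": "jog_arm", "body": {"motion": [[0,0,0,0,0,0,10],[0,0,0,0,0,0,10]]}}

```text
t: 19.48
eef_pos: [0.544, 0.2047, 0.183]
tool_rot: [0.245, 0.915, 0.311, 0.083]
contact_force: [0.7, 0.2, -2.4]
gripper_width: 0.222
grasp_force: 40.6
```

```bash
python3 st.py
python3 - <<'E'
from h import *
from fit import frame
v=np.load("bay.npy");F=frame(v[3])
print(jog(target(v[:3]+F@[0,.0008,.080],-F[:,2],F[:,0])))
E
```

```text
t 19.475 bay mm [  0.6   0.3 125.7] F [-1.   0.6 -2.2] w 18.9 gf 40.63970983028412
[-0.001, 0.0, -0.0, 0.55, -0.558, 45.725]
```

Emit:
{"method": "jog_arm", "body": {"motion": [[0,0,0,0.5,-0.5,10,10],[0,0,0,0.5,-0.5,25,10],[0,0,0,0.5,-0.5,40,10],[0,0,0,0.5,-0.5,52,10],[0,0,0,0.5,-0.5,60,10],[0,0,0,0.5,-0.5,65,10],[0,0,0,0.5,-0.5,69,10],[0,0,0,0.5,-0.5,72,10],[0,0,0,0.5,-0.5,75,10],[0,0,0,0.5,-0.5,75,10]]}}

```text
t: 20.72
eef_pos: [0.5674, 0.1761, 0.1171]
tool_rot: [0.245, 0.915, 0.311, 0.083]
contact_force: [2.8, -2.2, -1.1]
gripper_width: 0.222
grasp_force: 40.4
```

```bash
python3 st.py
```

```text
t 20.725 bay mm [-0.3  1.3 50.2] F [ 2.5  0.9 -2.6] w 19.0 gf 40.43178856372833
```

Emit:
{"method": "jog_arm", "body": {"motion": [[0,0,0,0,0.4,5,10],[0,0,0,0,0.4,10,10],[0,0,0,0,0.4,15,10],[0,0,0,0,0.4,20,10],[0,0,0,0,0.4,25,10],[0,0,0,0,0.4,29,10],[0,0,0,0,0.4,32,10],[0,0,0,0,0.4,34,10],[0,0,0,0,0.4,34,10]]}}

```text
t: 21.85
eef_pos: [0.5776, 0.1626, 0.0877]
tool_rot: [0.245, 0.915, 0.311, 0.083]
contact_force: [3.3, -4.1, 0.2]
gripper_width: 0.226
grasp_force: 40.5
```

```bash
python3 st.py
```

```text
t 21.85 bay mm [-0.4  1.3 16.3] F [ 4.6  0.1 -2.4] w 19.3 gf 40.451454520225525
```

Emit:
{"method": "jog_arm", "body": {"motion": [[0,0,0,0,0.5,2,10],[0,0,0,0,0.5,4,10],[0,0,0,0,0.5,4,10]]}}

```text
t: 22.22
eef_pos: [0.5789, 0.1612, 0.0845]
tool_rot: [0.244, 0.915, 0.311, 0.083]
contact_force: [2.2, -2.3, 1.7]
gripper_width: 0.229
grasp_force: 40.8
```

```bash
python3 st.py
```

```text
t 22.225 bay mm [-0.3  1.4 12.6] F [ 3.6  0.3 -0.1] w 19.5 gf 40.82815110683441
```

Force along the bay axis is now rising, so the pack has reached the shuttle. One more millimetre, then release, back off, shut the fingers and take a look.

Emit:
{"method": "jog_arm", "body": {"motion": [[0,0,0,0,0,1,10],[0,0,0,0,0,1,30],[0,0,0,0,0,1,50],[0,0,0,0,0,1,50],[0,0,0,0,0,-10,50],[0,0,0,0,0,-25,50],[0,0,0,0,0,-42,50],[0,0,0,0,0,-50,0],[0,0,0,0,0,-50,0],[0,0,0,0,0,-50,0]]}}

```text
t: 23.48
eef_pos: [0.5637, 0.1803, 0.1277]
tool_rot: [0.245, 0.915, 0.311, 0.083]
contact_force: [0.4, 1.0, 0.0]
gripper_width: -0.002
grasp_force: 0.0
```

```bash
python3 st.py
```

```text
t 23.475 bay mm [ 0.2  1.  62.2] F [-0.4  0.9  0.3] w -0.2 gf 0.0
```

Emit:
{"method": "jog_arm", "body": {"motion": [[0,0,0,0,0,8,0],[0,0,0,0,0,16,0],[0,0,0,0,0,20,0],[0,0,0,0,0,24,0],[0,0,0,0,0,28,0],[0,0,0,0,0,32,0],[0,0,0,0,0,36,0],[0,0,0,0,0,39,0],[0,0,0,0,0,41,0],[0,0,0,0,0,41,0]]}}

```text
t: 24.72
eef_pos: [0.5763, 0.1646, 0.0926]
tool_rot: [0.244, 0.915, 0.311, 0.083]
contact_force: [-1.4, 0.5, 4.0]
gripper_width: 0.003
grasp_force: 2.2
```

```bash
python3 st.py
```

```text
t 24.725 bay mm [ 0.   1.4 21.7] F [ 0.9 -0.8  4.1] w 0.2 gf 2.2275397600606084
```

Emit:
{"method": "jog_arm", "body": {"motion": [[0,0,0,0,0,1.5,0],[0,0,0,0,0,3,0],[0,0,0,0,0,4,0],[0,0,0,0,0,4,0]]}}

```text
t: 25.22
eef_pos: [0.5773, 0.1652, 0.0923]
tool_rot: [0.245, 0.914, 0.312, 0.085]
contact_force: [-13.3, 3.3, 27.2]
gripper_width: -0.001
grasp_force: 14.0
```

```bash
python3 st.py
```

```text
t 25.225 bay mm [-0.   2.5 21.4] F [ 4.3 -8.5 28.9] w -0.1 gf 14.007777152583003
```

The pack is on the stop (29 N, no further travel). Releasing and backing off to look.

Emit:
{"method": "jog_arm", "body": {"motion": [[0,0,0,0,0,-3,0],[0,0,0,0,0,-10,0],[0,0,0,0,0,-30,0],[0,0,0,0,0,-60,0],[0,0,0,0,0,-90,40],[0,0,0,0,0,-110,85],[0,0,0,0,0,-115,85],[0,0,0,0,0,-115,85],[0,0,0,0,0,-115,85],[0,0,0,0,0,-115,85]]}}

```text
t: 26.48
eef_pos: [0.5424, 0.2077, 0.1878]
tool_rot: [0.245, 0.915, 0.311, 0.082]
contact_force: [-0.1, -0.2, -0.8]
gripper_width: 0.994
grasp_force: 0.0
```

Run:
```python
from h import *
p=shot("wrist");t=shot("top")
a=cv2.resize(p["pixels"][:,:,::-1],(667,500))[80:400,150:550]
b=cv2.resize(t["pixels"][150:290,160:440,::-1],(784,392))[:,:400*2]
a=cv2.resize(p["pixels"][90:290,150:420,::-1],(270,200),interpolation=cv2.INTER_NEAREST);a=cv2.resize(a,(400,296),interpolation=cv2.INTER_NEAREST)
b=cv2.resize(t["pixels"][150:290,160:440,::-1],(600,300))
im=np.zeros((596,600,3),np.uint8);im[:296,:400]=a;im[296:]=b;cv2.imwrite("pics/w7.png",im)
from fit import frame
v=np.load("bay.npy");F=frame(v[3])
for pr in(.0224,.036): print(pr,((proj([v[:3]+F@[x,y,pr+.0044] for x,y in((-.01,.023),(.01,.023),(.01,-.023),(-.01,-.023))],p)+.5-[150,90])*1.4815).round(0).tolist())
```

```text
0.0224 [[143.0, 110.0], [174.0, 110.0], [174.0, 178.0], [143.0, 178.0]]
0.036 [[142.0, 115.0], [175.0, 115.0], [174.0, 186.0], [143.0, 186.0]]
```

View pics/w7.png

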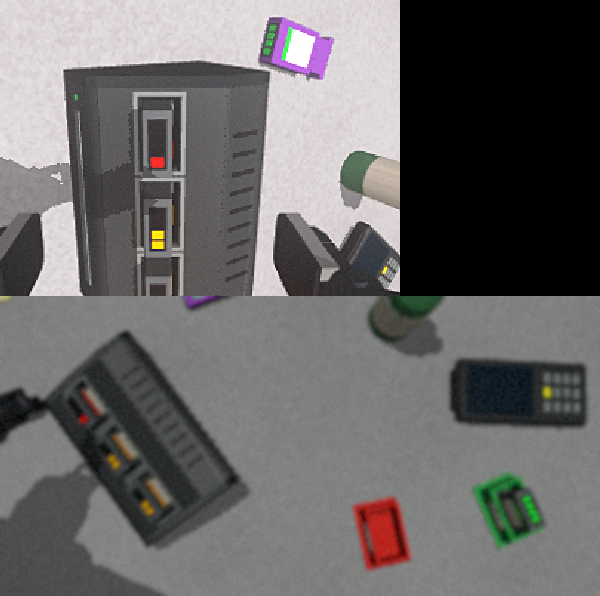

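The flat pack is latched: its top face is at (143–172, 110–176), matching the 22.4 mm proud prediction. The amber packs are unchanged and the full pack stands in the green holder.

```bash
python3 -c "
from station import bot
print(bot.hand_in())"
```

```text
the job is handed in; nothing more can be done
None
```

I finished the job and handed it in at about 26.5 s: the full pack stands lights-up in the green holder, the flat pack is latched in the freed left bay, and the arm never touched the charging packs, jar, bottle or terminal.

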